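# Wedge the rocking chest

## Task

The small plywood chest rocks because its near right foot is screwed in too far and hangs clear of the table. Without gripping or lifting anything, push the wooden wedge, thin end first, along the table under that foot until it is snug and the chest no longer rocks, leaving the chest level and where it stands and the other things alone. Test it by pressing down with the fingertips on the lid over that foot, push the wedge farther in if the chest still gives, and finish while still holding a firm press there with the chest standing steady.

Things in the scene. Friction and masses are not known exactly. Their poses are not given: they have to be found in the camera images.
- chest: Plywood chest with darker flat lid (154 x 194 mm, top at z = 89 mm) and brass clasp in front, loose, 2 to 3 kg, on four levelling feet. Origin on the table amid the feet; -x is its front, turned up to 0.3 rad from the robot, y its left. Wood starts at z = 30 mm. Pads (26 mm across) at x = +-55, y = +-75 mm; three stand on the table, the one at (-55, -75), near right, hangs clear.
- press_corner (a point): Point on the lid top straight above the short foot: where to press and test. 89 mm above the table when level; about 20 mm in from both lid edges. Unwedged, 2 to 4 N here rocks the chest down until the foot lands (5 to 9 mm); released, it rocks back to level.
- foot_place (a point): Point on the table straight below the centre of the short foot's pad (chest level). The pad reaches 13 mm round it, with a rounded lower edge (flat only 5 mm round the centre); it hangs 5 to 9 mm above the table, differing each run, and cannot be turned.
- wedge: Plain pale wood wedge, loose, about 80 g, 120 mm long (x), 44 mm wide (y), rising evenly from 2 mm at the tip (+x end) to 20 mm at the butt (-x end). Origin mid underside, z up. Starts in front of the short foot, tip roughly towards it.
- wedge_tip (a point): Middle of the wedge's thin end.
- wedge_butt (a point): Middle of the wedge's upright thick end face, 10 mm above the table: where to push. The wedge slides with under 1 N; once snug under the pad the push rises steeply: 4 to 10 N is enough, far more may shove the chest. It does not slip back out.
- masking_tape: Roll of pale masking tape lying flat, 104 mm across, 25 mm high, a bystander left of the chest. Origin under its middle.
- tint_bottle: Small white round bottle with a blue cap, 36 mm across, 88 mm high, a bystander right of the chest. Origin under its middle.
- calipers: Steel calipers lying flat, 68 x 210 x 8 mm, a bystander at the front right. Origin under its middle.
Not all that is in view belongs to the job. Several things look just like the wedge: the one meant starts nearest to the robot's base. Of the things shaped like the chest, the plywood one is meant.

How it is judged:
By the outcome, as a careful person would: the job done as asked, in the order asked, and still so for the second after the job is handed in, while the arm keeps its last pose, push and grip.
It also fails if it takes over 48 s, if anything falls off the work surface, if the arm or the gripper's body presses on something with over 40 N, if the wrist force passes 120 N, or if a joint passes its speed limit or range.

## Robot

A 6-joint arm with a two-finger parallel gripper is mounted at the origin on a cart in front of the work surface, level with it; the furniture and walls round the work are solid. World frame = base frame: x ahead of the robot, y to its left, z up, the work surface at z = 0. Lengths are in m, angles in rad, forces in N, time in s.
With the tool pointing down it reaches from about 0.275 to 1 m from the base axis. Payload 8.4 kg.
Tool frame: the origin (TCP) lies at the very end of the fingers, on their centre line; the grasp point (between the pads) lies 19 mm behind it (grip_point_offset is the z of the grasp point in the tool frame, in m); z points along the fingers, y is the line along which they close (so a half turn about z gives the same grasp; the last joint's range is limited). The gripper opens to 85 mm and grips with 20 to 120 N. Pads are 22 mm wide; open, the fingers measure 114 mm over their backs; the gripper's body (76 mm by 85 mm) begins 54 mm behind the grasp point. The pads swing forward as they close: fully open they stand 13 mm farther back than shut.
Start: joints at [-1.252, 0.353, 1.633, -0, 1.155, -0.002], TCP at [0.197, -0.593, 0.206] pointing down, gripper open.
Joint ranges: [-2.63, 2.63], [-0.92, 2.1], [0.06, 2.66], [-1.3, 4.44], [0, 2.69], [-3.02, 3.02]. Speed limits (rad/s): [2.22, 2.22, 2.79, 3.14, 3.14, 3.14].

## Interface

Orientations are given as a rotation vector (axis times angle).
In Python, from bench import get_obs, grab_frame, calibration, finish_job, grip_point_offset gives the robot as it stands.
- The arm moves only by the tool send_rows, never from a script. Its argument "targets" is a list that holds one entry, the list of rows, each a list of 6 numbers: the shift along the tool's x, y, z in m, then the turn, a rotation vector about the tool's x, y, z in rad. In form: [[[tx, ty, tz, rx, ry, rz], ...]]. A call has 1 to 10 rows; each row is the pose to reach, as a shift and turn from the pose commanded when the call began, along the tool's axes at that moment; what a row does not reach only later rows make up. A row lasts 1/8 s, in which the tool goes at most 62.5 mm and 10.7 degrees, less where a joint would pass 70% of its speed; a pose out of reach is approached as far as the arm can. A call with a gripper value outside its range is refused whole. "gripper" is the gripper command: -1 is fully open, 1 is shut, values between are in proportion, set as the call begins (left out, the last holds). The fingers move at their own pace and stop on an object; the grip force is fixed at half the most. Time passes only in rows, so rows that repeat a pose let the fingers close. It gives the time, the measured TCP pose, the force, the opening and the grip force at its end, in the units of the state.
- get_obs(): the state, without advancing time (a new reading comes with each control period).
- grab_frame(name): name is "scene" or "side" or "wrist"; returns the picture (480x640x3 uint8, red, green, blue); there is no depth.
- calibration(name): a dict with "fx", "fy", "cx", "cy" (pixels), "dist" ([k1, k2, p1, p2, k3] as OpenCV has them; the pictures are not rectified), "R" (3x3) and "t" (3): a world point X has camera coordinates R X + t. Camera axes: x right, y down, z forward; pixel columns grow to the right and rows downward; lengths in m; the calibration is good to about 2 mm. A picture is of the moment at which its call begins: read the wrist's pose just before it. calibration takes no time and is no camera call; for the wrist camera it gives the pose at the moment of the call.
- finish_job(): hands the job in; it is judged then, once.
The state is a dict: "t": time; "joint_pos": joint angles; "qvel": joint speeds; "joint_torque": joint torques, N m; "eef_pos": TCP position; "ee_rot": TCP orientation; "force": force on the tool from outside, world axes, zero at the start; "ft_torque": the same for the moment, N m; "gripper_width": opening from 0.0 (shut) to 1.0 (fully open); "gripper_force": force on a finger pad.
Only numpy, scipy, OpenCV 4.12 (cv2) and the standard library are available. Lean on these libraries where they do the work, as an engineer would, in place of code of your own. Each camera call takes 0.05 s, during which the arm holds its last target. There are 200 camera calls.

## Working session

There is one attempt and no reset: what is moved stays moved. The work goes in short steps, Python scripts to look and compute and a tool call to move; the robot and the scene stay as the last step left them, time stands still between calls to the robot, and variables do not carry over. Pictures are saved under pics/ and viewed, at most 10 in all, crops included, and the job is handed in when it is done.

Besides the shell and the picture viewer there is one more tool, called after ">>>" as name(argument=value, ...), one argument or row to a line, values as JSON. send_rows: Moves the arm, as the interface text tells. Its arguments: {"type":"object","properties":{"targets":{"type":"array","items":{"type":"array","items":{"type":"array","items":{"type":"number"}}}},"gripper":{"type":"number"}},"required":["targets"]}

```bash
mkdir -p pics
cat > h.py <<'E'
import numpy as np, cv2
from scipy.spatial.transform import Rotation as Rn
from bench import *
def shot(n,f):
    c=calibration(n); im=grab_frame(n); cv2.imwrite(f'pics/{f}.png',cv2.cvtColor(im,cv2.COLOR_RGB2BGR)); return im,c
def K(c): return np.array([[c['fx'],0,c['cx']],[0,c['fy'],c['cy']],[0,0,1.]]),np.array(c['dist'],float)
def ray(c,uv,z):
    k,d=K(c); p=cv2.undistortPoints(np.array(uv,float).reshape(-1,1,2),k,d).reshape(-1,2)
    R=np.array(c['R']);t=np.array(c['t']); o=-R.T@t
    D=np.c_[p,np.ones(len(p))]@R
    return o+D*((z-o[2])/D[:,2])[:,None]
def proj(c,X):
    k,d=K(c); return cv2.projectPoints(np.array(X,float).reshape(-1,3),cv2.Rodrigues(np.array(c['R']))[0],np.array(c['t'],float),k,d)[0].reshape(-1,2)
E
python3 - <<'E'
from h import *
import json
for n in ('scene','side'):
    im,c=shot(n,n+'0'); print(n,(-np.array(c['R']).T@np.array(c['t'])).round(3))
    json.dump({k:np.array(v).tolist() for k,v in c.items()},open(n+'.json','w'))
o=get_obs();print(o['t'],o['eef_pos'],o['ee_rot'],o['force'],grip_point_offset)
E
```

```text
scene [-0.138  0.695  0.856]
side [ 0.588 -0.882  0.537]
0.1 [ 0.19694201 -0.59264679  0.20500647] [-3.09999665e+00 -5.01571811e-01  3.07531179e-04] [-6.79581458e-01 -2.70338885e-04 -4.71538301e-01] -0.0187
```

View pics/scene0.png

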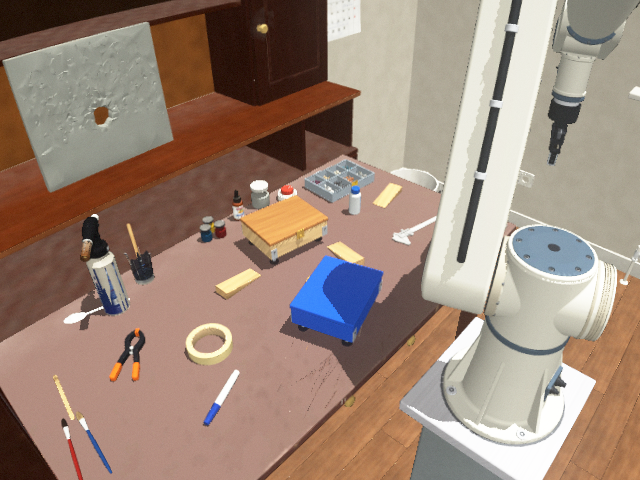

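View pics/side0.png

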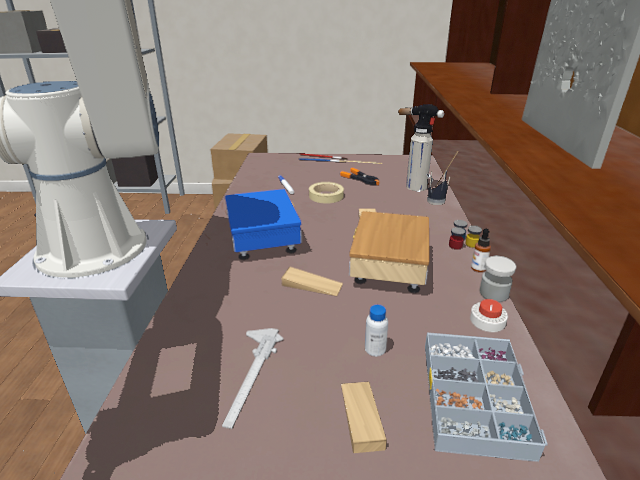

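Scene view: the plywood chest is at (285,228), and the blue look-alike at (337,296). The wedge-like pieces are at scene (345,253), (238,282) and (388,195), which in the side view are (312,281), (368,212) and (363,415). The one at side (312,281) looks nearest to the base and lies in front of the plywood chest's near right foot. I'll confirm this with numbers and a crop.

Run:
```python
from h import *
import json
S=json.load(open('side.json'));C=json.load(open('scene.json'))
print('side wedges',ray(S,[(312,281),(368,212),(363,415)],.01).round(3).tolist())
print('scene wedges',ray(C,[(345,253),(238,282),(388,195)],.01).round(3).tolist())
a=cv2.imread('pics/side0.png')[200:300,270:440]; b=cv2.imread('pics/scene0.png')[190:290,230:375]
a=cv2.resize(a,None,fx=4.6,fy=4.6,interpolation=cv2.INTER_CUBIC)
cv2.imwrite('pics/c1.png',a)
b=cv2.resize(b,None,fx=5,fy=5,interpolation=cv2.INTER_CUBIC);cv2.imwrite('pics/c2.png',b)
```

```text
side wedges [[0.536, -0.129, 0.01], [0.668, 0.203, 0.01], [0.629, -0.458, 0.01]]
scene wedges [[0.533, -0.126, 0.01], [0.661, 0.15, 0.01], [0.624, -0.45, 0.01]]
```

View pics/c1.png

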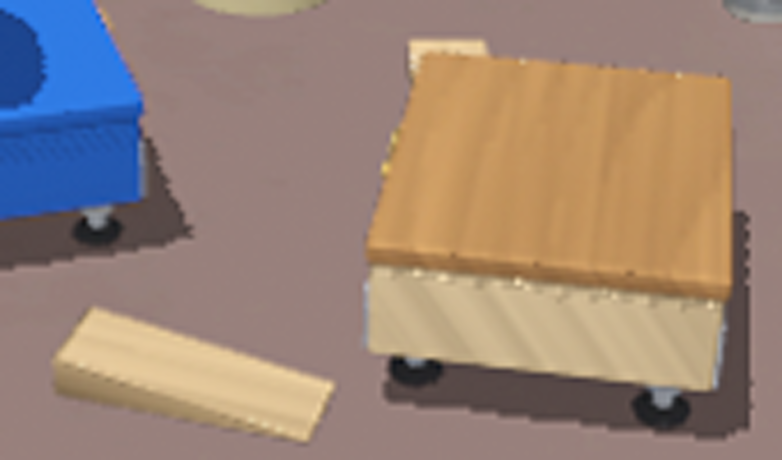

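View pics/c2.png

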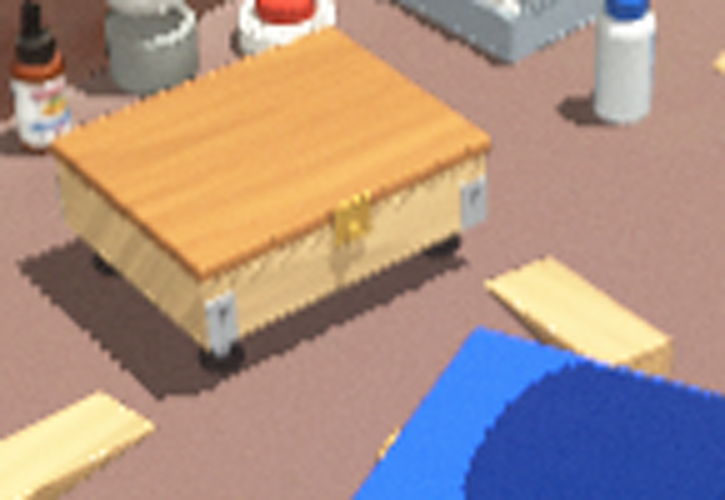

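Side crop: the wedge has its butt at top-edge corners (95,308) and (53,363), and its tip at (335,382) and (308,440), pointing at the short foot at (415,370). Scene crop: lid corners at (490,137), (335,28), (55,145) and (203,275). This is the nearest wedge (base distance about 0.55 m, against 0.68 and 0.77).

```bash
cat > m.py <<'E'
from h import *
import json
S=json.load(open('side.json'));C=json.load(open('scene.json'))
s=lambda P:(np.array(P)+.5)/4.6-.5+[270,200]
q=lambda P:(np.array(P)+.5)/5-.5+[230,190]
# order FR,BR,BL,FL
def fit(A,M):
    A=A[:,:2];a=A.mean(0);m=M.mean(0);U,_,V=np.linalg.svd((M-m).T@(A-a));R=V.T@np.diag([1,np.linalg.det(V.T@U.T)])@U.T
    return a-R@m,np.arctan2(R[1,0],R[0,0]),np.linalg.norm((M-m)@R.T+a-A,axis=1)
L=np.array([[-77,-97],[77,-97],[77,97],[-77,97]])/1e3
ls=ray(S,s([(368,247),(728,290),(732,77),(422,55)]),.089);lc=ray(C,q([(490,137),(335,28),(55,145),(203,275)]),.089)
W=np.array([[60,-22],[60,22],[-60,22],[-60,-22]])/1e3
z=np.array([.002,.002,.02,.02])
ws=ray(S,s([(308,440),(335,382),(95,308),(53,363)]),z);wc=ray(C,q([(550,258),(487,285),(615,363),(670,343)]),z)
for A in (ls,lc,(ls+lc)/2):
    p,y,e=fit(A,L); c,sn=np.cos(y),np.sin(y);print('chest',p.round(4),y.round(3),e.round(4),'foot',(p+np.array([[c,-sn],[sn,c]])@[-.055,-.075]).round(4))
for A in (ws,wc,(ws+wc)/2):
    p,y,e=fit(A,W); d=np.array([np.cos(y),np.sin(y)]);print('wedge',p.round(4),y.round(3),e.round(4),'butt',(p-.06*d).round(4),'tip',(p+.06*d).round(4))
E
python3 m.py
```

```text
chest [ 0.7006 -0.0633] -0.159 [0.0024 0.0035 0.0034 0.0032] foot [ 0.6344 -0.1286]
chest [ 0.6954 -0.0552] -0.155 [0.0048 0.0032 0.0032 0.0012] foot [ 0.6295 -0.1208]
chest [ 0.698  -0.0592] -0.157 [0.0035 0.0031 0.0015 0.0017] foot [ 0.6319 -0.1247]
wedge [ 0.5367 -0.1291] -0.25 [0.0019 0.0019 0.0032 0.0021] butt [ 0.4786 -0.1142] tip [ 0.5949 -0.144 ]
wedge [ 0.5352 -0.1293] -0.243 [0.0021 0.0026 0.0063 0.0046] butt [ 0.4769 -0.1149] tip [ 0.5934 -0.1437]
wedge [ 0.536  -0.1292] -0.247 [0.0019 0.0022 0.0038 0.0014] butt [ 0.4778 -0.1146] tip [ 0.5941 -0.1438]
```

```bash
cat >> h.py <<'E'
def to(x,y,z,yaw,tilt=0):
    o=get_obs();R0=Rn.from_rotvec(o['ee_rot']); 
    R1=Rn.from_matrix(np.array([[np.cos(yaw),np.sin(yaw),0],[np.sin(yaw),-np.cos(yaw),0],[0,0,-1.]]))*Rn.from_euler('y',tilt)
    return np.r_[R0.inv().apply(np.array([x,y,z])-o['eef_pos']),(R0.inv()*R1).as_rotvec()].round(4).tolist()
E
python3 - <<'E'
from h import *
import json
S=json.load(open('side.json'));C=json.load(open('scene.json'))
print('calip side',ray(S,[(230,425),(247,332),(282,333),(268,348)],.004).round(3).tolist())
print('bottle base',ray(S,[(376,354)],.0).round(3),ray(C,[(354,213)],0).round(3))
print('pad',ray(S,[((415.5/4.6+269.5),(370.5/4.6+199.5))],.012).round(3),ray(C,[(443.5/5+229.5,245.5/5+189.5)],.012).round(3))
print(to(.539,-.179,.10,-.25));print(to(.539,-.179,.004,-.25))
E
```

```text
calip side [[0.442, -0.479, 0.004], [0.429, -0.284, 0.004], [0.492, -0.284, 0.004], [0.473, -0.323, 0.004]]
bottle base [[ 0.657 -0.325  0.   ]] [[ 0.649 -0.306  0.   ]]
pad [[ 0.635 -0.124  0.012]] [[ 0.631 -0.123  0.012]]
[0.455, -0.2845, 0.1054, -0.0013, 0.0004, 0.5708]
[0.455, -0.2844, 0.2014, -0.0013, 0.0004, 0.5708]
```

>>> send_rows(
  targets=[
    [[0.05,-0.032,0,0,0,0.07],[0.1,-0.064,0,0,0,0.14],[0.15,-0.095,0,0,0,0.2],[0.2,-0.126,0.02,0,0,0.27],[0.25,-0.158,0.04,0,0,0.34],[0.3,-0.19,0.06,0,0,0.4],[0.35,-0.22,0.08,0,0,0.47],[0.4,-0.25,0.1,0,0,0.54],[0.455,-0.2845,0.105,0,0,0.57],[0.455,-0.2845,0.105,0,0,0.57]],
  ],
  gripper=1,
)

```text
t: 1.35
eef_pos: [0.541, -0.1764, 0.0999]
ee_rot: [-3.117, 0.384, 0.001]
force: [-0.2, -0.5, 0.1]
gripper_width: -0.001
gripper_force: 0.0
```

Run:
```python
from h import *
o=get_obs();print(o['t'],o['eef_pos'],o['force'],o['gripper_width'],to(.539,-.179,.004,-.25))
```

```text
1.35 [ 0.54099079 -0.17642018  0.09985536] [-0.20139024 -0.5041452   0.07688819] -0.00112664037705258 [-0.0013, 0.003, 0.0959, -0.0006, 0.0005, 0.0048]
```

>>> send_rows(
  targets=[
    [[0,0.003,0.045,0,0,0],[0,0.003,0.08,0,0,0],[0,0.003,0.096,0,0,0],[0,0.003,0.096,0,0,0],[0,-0.004,0.096,0,0,0],[0,-0.01,0.096,0,0,0],[0,-0.015,0.096,0,0,0],[0,-0.02,0.096,0,0,0],[0,-0.022,0.096,0,0,0],[0,-0.022,0.096,0,0,0]],
  ],
)

```text
t: 2.6
eef_pos: [0.5447, -0.1582, 0.0047]
ee_rot: [3.117, -0.39, 0.0]
force: [-0.8, -0.3, -0.7]
gripper_width: 0.002
gripper_force: 0.0
```

Run:
```python
from h import *
im,c=shot('side','side1')
cv2.imwrite('pics/c3.png',cv2.resize(cv2.imread('pics/side1.png')[200:300,270:440],None,fx=4.6,fy=4.6,interpolation=cv2.INTER_CUBIC))
```

```text
(no output)
```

View pics/c3.png

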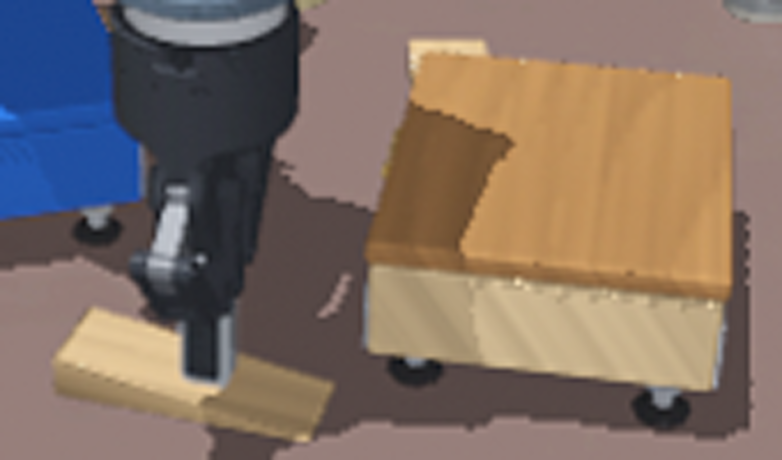

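```bash
python3 - <<'E'
from h import *
import json
S=json.load(open('side.json'))
o=get_obs();R=Rn.from_rotvec(o['ee_rot']);print(o['eef_pos'],o['force'])
for d in ([0,0,0],[0,.0145,0],[.011,0,0],[-.011,0,0],[0,0,-.05]):
    X=o['eef_pos']+R.apply(d);print(d,X.round(4),((proj(S,X)[0]-[269.5,199.5])*4.6).round(0))
E
python3 - <<'E'
import sys;sys.path.insert(0,'.')
from h import *
im,c=shot('scene','scene1')
cv2.imwrite('pics/c4.png',cv2.resize(cv2.imread('pics/scene1.png')[190:290,270:420],None,fx=5,fy=5,interpolation=cv2.INTER_CUBIC))
E
```

```text
[ 0.54458487 -0.15829494  0.00467634] [-0.22020813  0.51491373 -0.04461413]
[0, 0, 0] [ 0.5446 -0.1583  0.0047] [211. 423.]
[0, 0.0145, 0] [ 0.541  -0.1723  0.0047] [201. 442.]
[0.011, 0, 0] [ 0.5552 -0.161   0.0047] [235. 427.]
[-0.011, 0, 0] [ 0.5339 -0.1556  0.0047] [187. 419.]
[0, 0, -0.05] [ 0.5446 -0.1583  0.0547] [210. 328.]
```

```bash
python3 -c "
from h import *
im,c=shot('scene','scene1')
cv2.imwrite('pics/c4.png',cv2.resize(cv2.imread('pics/scene1.png')[190:290,270:420],None,fx=5,fy=5,interpolation=cv2.INTER_CUBIC))"
```

```text
(no output)
```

View pics/c4.png

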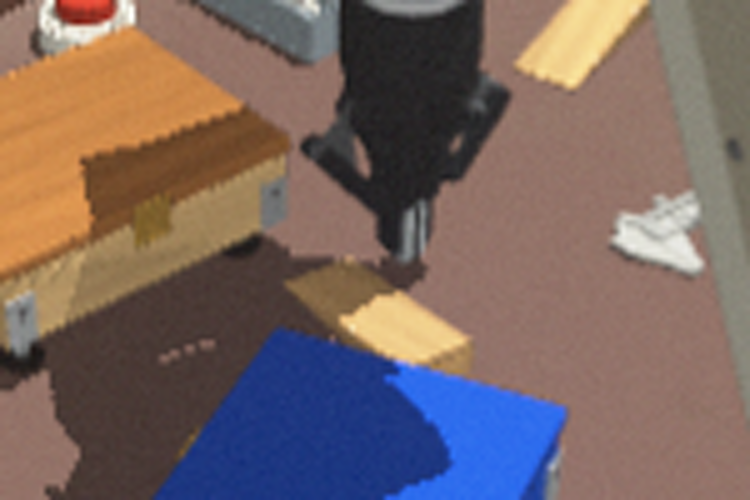

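Run:
```python
from h import *
import json
S=json.load(open('side.json'));C=json.load(open('scene.json'))
a=np.array([208.5,384])/4.6+[269.5,199.5]; b=np.array([411,260.])/5+[269.5,189.5]
def P(c): return np.c_[np.array(c['R']),np.array(c['t'])]
ua=cv2.undistortPoints(a.reshape(1,1,2),*K(S)).reshape(2,1);ub=cv2.undistortPoints(b.reshape(1,1,2),*K(C)).reshape(2,1)
X=cv2.triangulatePoints(P(S),P(C),ua,ub);print((X[:3]/X[3]).ravel())
o=get_obs();print(((proj(C,o['eef_pos'])[0]-[269.5,189.5])*5),o['t'])
```

```text
[ 0.54187141 -0.16133946  0.02649031]
[399.72239105 289.40945038] 2.75
```

>>> send_rows(
  targets=[
    [[0,0,0.003,0,0,0],[0,0,0.006,0,0,0],[0,0,0.006,0,0,0]],
  ],
)

```text
t: 3.12
eef_pos: [0.5443, -0.1583, -0.0017]
ee_rot: [-3.117, 0.391, 0.001]
force: [-0.1, 0.2, 0.9]
gripper_width: -0.005
gripper_force: 0.0
```

>>> send_rows(
  targets=[
    [[0,0,0.003,0,0,0],[0,0,0.006,0,0,0],[0,0,0.009,0,0,0],[0,0,0.009,0,0,0]],
  ],
)

```text
t: 3.62
eef_pos: [0.5444, -0.1583, -0.0107]
ee_rot: [-3.117, 0.39, 0.001]
force: [0.9, 0.7, 0.5]
gripper_width: -0.003
gripper_force: 0.0
```

The reported TCP is 11 mm below the table with no contact force, and triangulation puts the real fingertips about 22 mm above it. The stated TCP offset is therefore wrong, and I'll use the measured one, going down in small steps and watching the force.

>>> send_rows(
  targets=[
    [[0,0,0.003,0,0,0],[0,0,0.006,0,0,0],[0,0,0.006,0,0,0]],
  ],
)

```text
t: 4.0
eef_pos: [0.5444, -0.1583, -0.0166]
ee_rot: [-3.117, 0.39, 0.001]
force: [-0.5, 0.3, 0.5]
gripper_width: -0.008
gripper_force: 0.1
```

>>> send_rows(
  targets=[
    [[0,-0.004,0.001,0,0,0],[0,-0.008,0.001,0,0,0],[0,-0.012,0.001,0,0,0],[0,-0.016,0.001,0,0,0],[0,-0.019,0.001,0,0,0],[0,-0.019,0.001,0,0,0]],
  ],
)

```text
t: 4.75
eef_pos: [0.5493, -0.1396, -0.0173]
ee_rot: [-3.117, 0.39, 0.0]
force: [-0.2, -0.0, 0.2]
gripper_width: -0.004
gripper_force: 0.0
```

Run:
```python
from h import *
im,c=shot('side','side2')
i2,c2=shot('scene','scene2')
a=cv2.resize(cv2.imread('pics/side2.png')[200:300,270:370],None,fx=4,fy=4,interpolation=cv2.INTER_CUBIC)
b=cv2.resize(cv2.imread('pics/scene2.png')[190:290,270:370],None,fx=4,fy=4,interpolation=cv2.INTER_CUBIC)
cv2.imwrite('pics/c5.png',np.hstack([a,b]))
```

```text
(no output)
```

View pics/c5.png

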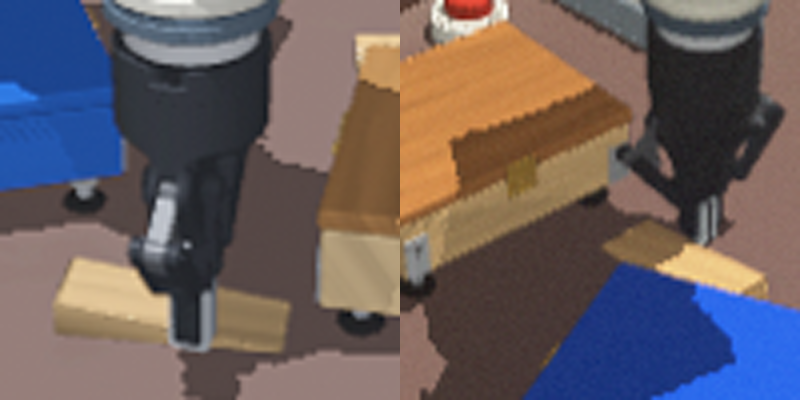

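Run:
```python
from m import *
a=(np.array([(278,350),(290,305),(77,260),(55,305)])+.5)/4-.5+[270,200]
A=ray(S,a,z)
b=(np.array([(235,220),(203,245),(368,275)])+.5)/4-.5+[270,190]
B=ray(C,b,z[[0,1,3]])
for p,y,e in (fit(A,W),fit(B,W[[0,1,3]])):
    d=np.array([np.cos(y),np.sin(y)]);n=np.array([-d[1],d[0]]);f=np.array([.632,-.124])-p
    print(p.round(4),y.round(3),e.round(4),'butt',(p-.06*d).round(4),'foot fwd/left',(f@d).round(4),(f@n).round(4))
```

```text
chest [ 0.7006 -0.0633] -0.159 [0.0024 0.0035 0.0034 0.0032] foot [ 0.6344 -0.1286]
chest [ 0.6954 -0.0552] -0.155 [0.0048 0.0032 0.0032 0.0012] foot [ 0.6295 -0.1208]
chest [ 0.698  -0.0592] -0.157 [0.0035 0.0031 0.0015 0.0017] foot [ 0.6319 -0.1247]
wedge [ 0.5367 -0.1291] -0.25 [0.0019 0.0019 0.0032 0.0021] butt [ 0.4786 -0.1142] tip [ 0.5949 -0.144 ]
wedge [ 0.5352 -0.1293] -0.243 [0.0021 0.0026 0.0063 0.0046] butt [ 0.4769 -0.1149] tip [ 0.5934 -0.1437]
wedge [ 0.536  -0.1292] -0.247 [0.0019 0.0022 0.0038 0.0014] butt [ 0.4778 -0.1146] tip [ 0.5941 -0.1438]
[ 0.5377 -0.1115] -0.098 [0.0034 0.0013 0.0033 0.0008] butt [ 0.478  -0.1056] foot fwd/left 0.0951 -0.0033
[ 0.5382 -0.1095] -0.047 [0.0042 0.0047 0.0008] butt [ 0.4783 -0.1067] foot fwd/left 0.0944 -0.01
```

```bash
python3 - <<'E' | tail -5
from m import *
print(ray(S,[(300,228),(231,237),(292,193)],.089).round(3).tolist(), ray(C,[(383,270),(350,330)],.089).round(3).tolist())
o=get_obs();print(o['t'],o['eef_pos'])
print(to(.545,-.165,-.017,-.10));print(to(.500,-.150,.06,-.116));print(to(.452,-.103,.06,-.116));print(to(.452,-.103,-.016,-.116))
E
```

```text
4.85 [ 0.54923579 -0.1398727  -0.01734276]
[0.0021, 0.0254, -0.0003, -0.0, 0.0001, -0.1491]
[-0.0452, 0.022, -0.0773, -0.0, 0.0001, -0.1331]
[-0.1033, -0.0118, -0.0773, -0.0, 0.0001, -0.1331]
[-0.1033, -0.0118, -0.0013, -0.0, 0.0001, -0.1331]
```

```bash
python3 - <<'E' | tail -1
from m import *
print(ray(S,[(300,228),(231,237),(292,193)],.089).round(3).tolist(), ray(C,[(383,270),(350,330)],.089).round(3).tolist())
E
```

```text
[[0.506, -0.045, 0.089], [0.366, -0.091, 0.089], [0.469, 0.141, 0.089]] [[0.36, -0.06, 0.089], [0.296, 0.141, 0.089]]
```

Run:
```python
from h import *
o=get_obs();print(np.round(o['joint_pos'],3))
p=np.pi/2-.116
print(to(.545,-.165,-.017,-.25));print(to(.500,-.150,.08,p));print(to(.444,-.105,.08,p));print(to(.444,-.105,-.016,p))
```

```text
[-0.252  0.565  1.903  0.     0.674  1.568]
[0.0021, 0.0254, -0.0003, -0.0, 0.0001, 0.0009]
[-0.0452, 0.022, -0.0973, -0.0001, 0.0, -1.7039]
[-0.1106, -0.0079, -0.0973, -0.0001, 0.0, -1.7039]
[-0.1106, -0.0078, -0.0013, -0.0001, 0.0, -1.7039]
```

>>> send_rows(
  targets=[
    [[0,0.015,0,0,0,0],[0,0.03,-0.03,0,0,0],[-0.01,0.028,-0.07,0,0,-0.17],[-0.025,0.025,-0.1,0,0,-0.34],[-0.045,0.022,-0.1,0,0,-0.51],[-0.06,0.01,-0.1,0,0,-0.68],[-0.08,0,-0.1,0,0,-0.85],[-0.1,-0.005,-0.1,0,0,-1.02],[-0.11,-0.008,-0.1,0,0,-1.19],[-0.11,-0.008,-0.1,0,0,-1.36]],
  ],
)

```text
t: 6.1
eef_pos: [0.4435, -0.1055, 0.0827]
ee_rot: [-2.665, -1.664, 0.001]
force: [-0.2, 0.1, 0.3]
gripper_width: -0.002
gripper_force: 0.0
```

Run:
```python
from h import *
p=np.pi/2-.116
print(to(.444,-.105,.03,p));print(to(.444,-.105,-.016,p))
```

```text
[0.0006, 0.0002, 0.0527, -0.0006, 0.0001, -0.3386]
[0.0007, 0.0003, 0.0987, -0.0006, 0.0001, -0.3386]
```

>>> send_rows(
  targets=[
    [[0,0,0.01,0,0,-0.17],[0,0,0.035,0,0,-0.339],[0,0,0.065,0,0,-0.339],[0,0,0.09,0,0,-0.339],[0,0,0.098,0,0,-0.339],[0,0,0.098,0,0,-0.339]],
  ],
)

```text
t: 6.85
eef_pos: [0.4444, -0.1054, -0.0154]
ee_rot: [-2.352, -2.082, 0.001]
force: [0.1, -0.3, 0.7]
gripper_width: 0.003
gripper_force: 0.0
```

>>> send_rows(
  targets=[
    [[0,0,0,-0.08,0,0],[0,0.006,0,-0.15,0,0],[0,0.012,0,-0.15,0,0],[0,0.018,0,-0.15,0,0],[0,0.024,0,-0.15,0,0],[0,0.03,0,-0.15,0,0],[0,0.036,0,-0.15,0,0],[0,0.04,0,-0.15,0,0],[0,0.04,0,-0.15,0,0]],
  ],
)

```text
t: 7.98
eef_pos: [0.485, -0.11, -0.0153]
ee_rot: [2.264, 2.006, 0.151]
force: [-0.8, 0.4, 0.0]
gripper_width: -0.001
gripper_force: 0.0
```

```bash
cat > look.py <<'E'
import sys
from h import *
f=sys.argv[1]
shot('side',f)
a=cv2.resize(cv2.imread(f'pics/{f}.png')[215:290,275:375],None,fx=7,fy=7,interpolation=cv2.INTER_CUBIC)
cv2.imwrite(f'pics/{f}c.png',a);o=get_obs();print(o['t'],o['eef_pos'],o['force'])
E
python3 look.py s3
```

```text
8.025 [ 0.48464936 -0.10992127 -0.01535484] [-0.31662721  0.88670532 -0.09360892]
```

View pics/s3c.png

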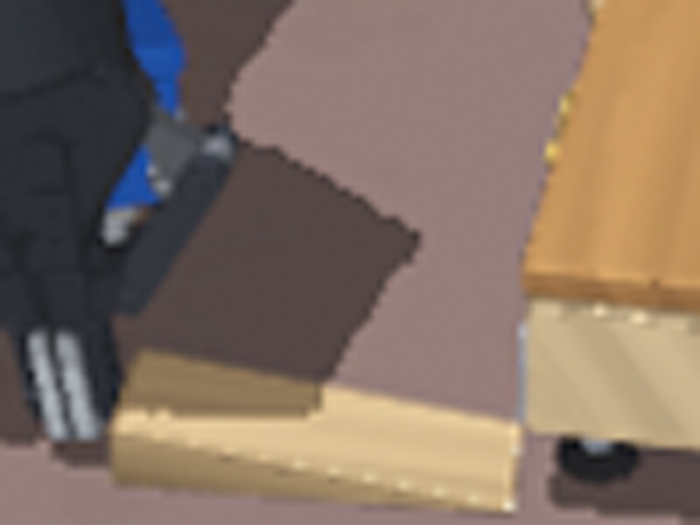

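The finger is at the butt. The wedge tip corners are at (518,425) and (512,510), and the pad centre is at (598,458).

```bash
python3 - <<'E' | tail -2
from m import *
g=lambda P:(np.array(P)+.5)/7-.5+[275,215]
A=ray(S,g([(512,510),(518,425),(145,350),(113,412)]),z)
p,y,e=fit(A,W);F=ray(S,g([(598,460)]),.013)[0,:2]
d=np.array([np.cos(y),np.sin(y)]);n=np.array([-d[1],d[0]])
print(p.round(4),y.round(3),e.round(4),'butt',(p-.06*d).round(4),'padside',F.round(4))
for f in (F,np.array([.632,-.1245])): print((f-p)@d,(f-p)@n,end=' ')
E
```

```text
[ 0.5526 -0.1082] -0.121 [0.0007 0.0026 0.0049 0.0047] butt [ 0.493 -0.101] padside [ 0.6352 -0.1268]
0.0842762908949035 -0.008423353206575215 0.08081436727955955 -0.006563606011080055
```

>>> send_rows(
  targets=[
    [[0,-0.006,-0.001,0,0,0],[0.007,-0.006,-0.001,0,0,0],[0.014,-0.006,-0.001,0,0,0],[0.014,0.002,0,0,0,0],[0.014,0.008,0.001,0,0,0],[0.013,0.014,0.002,0,0,0],[0.013,0.02,0.003,0,0,0],[0.012,0.026,0.004,0,0,0],[0.012,0.03,0.0045,0,0,0],[0.012,0.03,0.0045,0,0,0]],
  ],
)

```text
t: 9.28
eef_pos: [0.5166, -0.1019, -0.0152]
ee_rot: [2.264, 2.005, 0.151]
force: [-0.1, -0.1, -0.1]
gripper_width: 0.002
gripper_force: 0.0
```

```bash
python3 look.py s4
```

```text
9.325 [ 0.51634812 -0.10182449 -0.01528993] [-0.01159663 -0.61944283  0.04464328]
```

View pics/s4c.png

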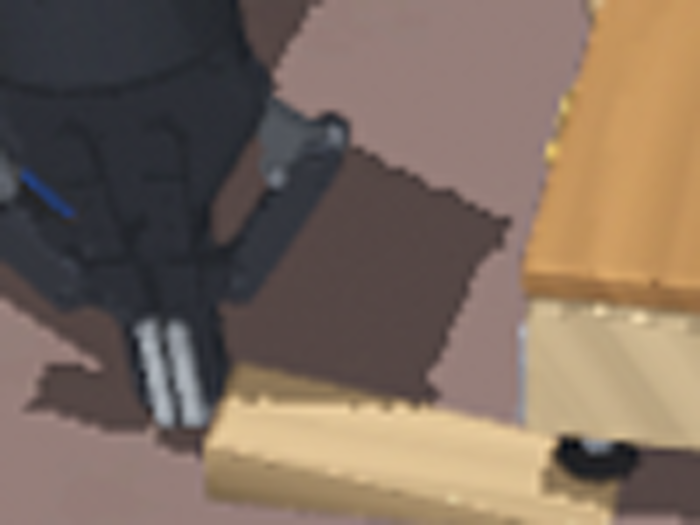

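```bash
python3 - <<'E' | tail -2
from m import *
g=lambda P:(np.array(P)+.5)/7-.5+[275,215]
# tip right corner from raw image: print pale mask bounds
im=cv2.imread('pics/s4.png');hsv=cv2.cvtColor(im,cv2.COLOR_BGR2HSV)
A=ray(S,g([(616,524),(235,368),(207,447)]),z[[0,2,3]])
p,y,e=fit(A,W[[0,2,3]])
d=np.array([np.cos(y),np.sin(y)]);n=np.array([-d[1],d[0]])
print(p.round(4),y.round(3),e.round(4),'butt',(p-.06*d).round(4))
for f in (np.array([.635,-.1268]),np.array([.632,-.1245])): print((f-p)@d,(f-p)@n,end=' ')
E
```

```text
[ 0.5825 -0.1178] -0.069 [0.0007 0.0016 0.001 ] butt [ 0.5227 -0.1137]
0.052974562608520286 -0.005328716010752494 0.049822490204361206 -0.0032419866179133586
```

>>> send_rows(
  targets=[
    [[0,-0.004,-0.0005,0,0,0],[-0.007,-0.004,-0.0005,0,0,0],[-0.007,0,0,0,0,0],[-0.007,0.004,0.0005,0,0,0],[-0.007,0.008,0.001,0,0,0],[-0.007,0.011,0.0015,0,0,0],[-0.007,0.011,0.0015,0,0,0]],
  ],
)

```text
t: 10.2
eef_pos: [0.5265, -0.1099, -0.0151]
ee_rot: [2.264, 2.006, 0.151]
force: [-0.1, 0.9, 0.0]
gripper_width: 0.0
gripper_force: 0.0
```

>>> send_rows(
  targets=[
    [[0,0.002,0.0003,0,0,0],[0,0.004,0.0006,0,0,0],[0,0.004,0.0006,0,0,0]],
  ],
)

```text
t: 10.58
eef_pos: [0.5303, -0.1104, -0.0151]
ee_rot: [2.265, 2.006, 0.151]
force: [-1.1, 0.0, 0.6]
gripper_width: 0.002
gripper_force: 0.0
```

>>> send_rows(
  targets=[
    [[0,0.002,0.0003,0,0,0],[0,0.003,0.0005,0,0,0],[0,0.003,0.0005,0,0,0]],
  ],
)

```text
t: 10.95
eef_pos: [0.5333, -0.1108, -0.0151]
ee_rot: [2.265, 2.006, 0.151]
force: [-1.3, -0.6, 1.2]
gripper_width: -0.0
gripper_force: 0.0
```

>>> send_rows(
  targets=[
    [[0,0.0015,0.0002,0,0,0],[0,0.003,0.0005,0,0,0],[0,0.003,0.0005,0,0,0]],
  ],
)

```text
t: 11.32
eef_pos: [0.5362, -0.1112, -0.0152]
ee_rot: [2.265, 2.006, 0.151]
force: [-0.5, 0.9, 0.3]
gripper_width: -0.003
gripper_force: 0.5
```

>>> send_rows(
  targets=[
    [[0,0.0015,0.0002,0,0,0],[0,0.0025,0.0004,0,0,0],[0,0.0025,0.0004,0,0,0]],
  ],
)

```text
t: 11.7
eef_pos: [0.5371, -0.1112, -0.0154]
ee_rot: [2.267, 2.008, 0.148]
force: [-7.2, 0.1, 9.0]
gripper_width: 0.003
gripper_force: 4.6
```

>>> send_rows(
  targets=[
    [[0,-0.01,-0.0015,0,0,0],[0,-0.022,-0.004,0,0,0],[0,-0.022,-0.06,0,0,0],[0,-0.022,-0.11,0,0,0],[0,-0.022,-0.15,0,0,0],[0,-0.022,-0.15,0,0,0]],
  ],
)

```text
t: 12.45
eef_pos: [0.4962, -0.1065, 0.1328]
ee_rot: [2.261, 2.003, 0.156]
force: [0.5, -1.5, -0.1]
gripper_width: -0.005
gripper_force: 0.0
```

Run:
```python
from h import *
p=np.pi/2-.116
shot('side','s5');shot('scene','c5n')
a=cv2.imread('pics/side0.png');b=cv2.imread('pics/s5.png');d=cv2.absdiff(a,b).max(2)
h=lambda i:cv2.cvtColor(i,cv2.COLOR_BGR2GRAY).astype(np.float32)
# shift of chest right side patch (side view) vs start
print(cv2.phaseCorrelate(h(a)[250:292,385:435].copy(),h(b)[250:292,385:435].copy(),cv2.createHanningWindow((50,42),cv2.CV_32F)))
o=get_obs();print(o['t'],o['eef_pos'],o['force'])
print(to(.632,-.124,.11,p));print(to(.632,-.124,.068,p))
```

```text
((-0.06202449010764255, 0.45202183353502434), 1.0297622095743815)
12.55 [ 0.49442143 -0.1060481   0.12973883] [-0.23139589 -0.28996546  0.29873429]
[-0.0012, 0.1342, 0.0403, 0.1507, 0.0004, -0.005]
[-0.0012, 0.1279, 0.0819, 0.1507, 0.0004, -0.005]
```

>>> send_rows(
  targets=[
    [[0,0.045,0.013,0.05,0,0],[0,0.09,0.026,0.1,0,0],[0,0.134,0.035,0.15,0,0],[0,0.133,0.048,0.15,0,0],[0,0.131,0.06,0.15,0,0],[0,0.129,0.07,0.15,0,0],[0,0.129,0.07,0.15,0,0]],
  ],
)

```text
t: 13.42
eef_pos: [0.63, -0.1225, 0.0787]
ee_rot: [-2.35, -2.082, 0.002]
force: [0.4, -0.1, 0.5]
gripper_width: 0.001
gripper_force: 0.0
```

>>> send_rows(
  targets=[
    [[0,0,0.004,0,0,0],[0,0,0.008,0,0,0],[0,0,0.008,0,0,0]],
  ],
)

```text
t: 13.8
eef_pos: [0.6317, -0.1227, 0.0718]
ee_rot: [-2.352, -2.083, 0.0]
force: [0.1, -0.0, -0.7]
gripper_width: -0.004
gripper_force: 0.0
```

>>> send_rows(
  targets=[
    [[0,0,0.002,0,0,0],[0,0,0.003,0,0,0],[0,0,0.003,0,0,0]],
  ],
)

```text
t: 14.18
eef_pos: [0.6318, -0.1227, 0.0688]
ee_rot: [-2.352, -2.083, 0.0]
force: [-0.6, -0.2, 0.6]
gripper_width: -0.002
gripper_force: 0.0
```

>>> send_rows(
  targets=[
    [[0,0,0.001,0,0,0],[0,0,0.0015,0,0,0],[0,0,0.0015,0,0,0]],
  ],
)

```text
t: 14.55
eef_pos: [0.6318, -0.1227, 0.0673]
ee_rot: [-2.352, -2.083, 0.0]
force: [0.9, 0.4, -0.7]
gripper_width: -0.002
gripper_force: 0.0
```

>>> send_rows(
  targets=[
    [[0,0,0.001,0,0,0],[0,0,0.0015,0,0,0],[0,0,0.0015,0,0,0]],
  ],
)

```text
t: 14.92
eef_pos: [0.6318, -0.1228, 0.0658]
ee_rot: [-2.352, -2.083, 0.0]
force: [0.3, 1.2, -0.1]
gripper_width: -0.003
gripper_force: 0.0
```

>>> send_rows(
  targets=[
    [[0,0,0.001,0,0,0],[0,0,0.0015,0,0,0],[0,0,0.0015,0,0,0]],
  ],
)

```text
t: 15.3
eef_pos: [0.6318, -0.1227, 0.0643]
ee_rot: [-2.352, -2.083, 0.0]
force: [-0.2, 0.2, -0.4]
gripper_width: -0.001
gripper_force: 0.0
```

>>> send_rows(
  targets=[
    [[0,0,0.001,0,0,0],[0,0,0.0015,0,0,0],[0,0,0.0015,0,0,0]],
  ],
)

```text
t: 15.68
eef_pos: [0.6319, -0.1228, 0.0633]
ee_rot: [2.352, 2.083, 0.0]
force: [-1.5, -0.5, 4.6]
gripper_width: 0.003
gripper_force: 2.3
```

>>> send_rows(
  targets=[
    [[0,0,0.001,0,0,0],[0,0,0.0015,0,0,0],[0,0,0.0015,0,0,0]],
  ],
)

```text
t: 16.05
eef_pos: [0.6318, -0.1229, 0.063]
ee_rot: [2.351, 2.083, -0.0]
force: [-6.2, 0.0, 16.2]
gripper_width: -0.001
gripper_force: 8.3
```

Run:
```python
from h import *
shot('side','s6');shot('scene','n6')
a=cv2.imread('pics/s6.png')[190:290,330:440];b=cv2.imread('pics/n6.png')[160:260,270:370]
f=lambda i:cv2.resize(i,None,fx=3.8,fy=3.8,interpolation=cv2.INTER_CUBIC)
cv2.imwrite('pics/c6.png',np.hstack([f(a),f(b)]))
o=get_obs();print(o['t'],o['eef_pos'],o['force'])
```

```text
16.15 [ 0.631825   -0.12294014  0.06302594] [-5.88414354  0.97134625 16.09149142]
```

>>> send_rows(
  targets=[
    [[0,0,-0.0025,0,0,0],[0,0,-0.0025,0,0,0]],
  ],
)

```text
t: 16.4
eef_pos: [0.6319, -0.1228, 0.0639]
ee_rot: [2.352, 2.083, 0.0]
force: [-0.6, -0.9, -0.4]
gripper_width: -0.004
gripper_force: 0.0
```

>>> send_rows(
  targets=[
    [[0,0,0.0004,0,0,0],[0,0,0.0004,0,0,0]],
  ],
)

```text
t: 16.65
eef_pos: [0.6318, -0.1227, 0.0634]
ee_rot: [-2.352, -2.083, 0.0]
force: [-0.3, -0.3, 1.8]
gripper_width: -0.0
gripper_force: 1.1
```

>>> send_rows(
  targets=[
    [[0,0,0.0004,0,0,0],[0,0,0.0004,0,0,0]],
  ],
)

```text
t: 16.9
eef_pos: [0.6318, -0.1228, 0.0633]
ee_rot: [-2.352, -2.083, 0.0]
force: [-1.8, 0.8, 5.3]
gripper_width: 0.001
gripper_force: 2.6
```

>>> send_rows(
  targets=[
    [[0,0,0.0004,0,0,0],[0,0,0.0004,0,0,0]],
  ],
)

```text
t: 17.15
eef_pos: [0.6317, -0.1228, 0.0632]
ee_rot: [-2.352, -2.083, 0.0]
force: [-2.8, 0.1, 8.4]
gripper_width: 0.002
gripper_force: 4.1
```

>>> send_rows(
  targets=[
    [[0,0,0.0004,0,0,0],[0,0,0.0004,0,0,0]],
  ],
)

```text
t: 17.4
eef_pos: [0.6317, -0.1228, 0.0631]
ee_rot: [-2.352, -2.083, 0.0]
force: [-4.2, 0.1, 11.5]
gripper_width: 0.002
gripper_force: 5.6
```

View pics/c6.png

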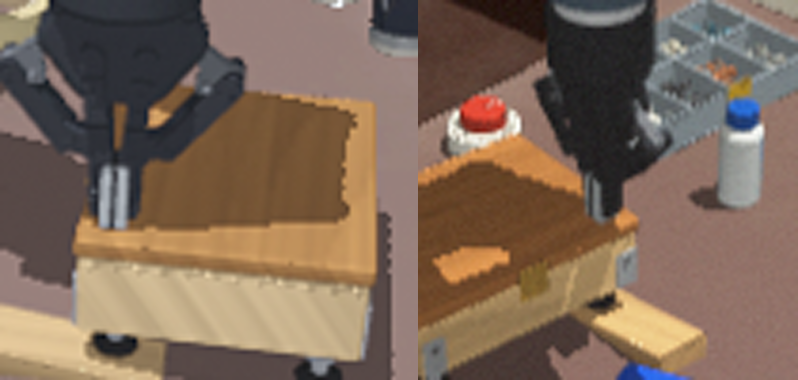

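The force rises linearly from first contact to 11.5 N over 0.3 mm, with no soft zone, so the chest no longer rocks. The picture shows the wedge under the pad, the chest level and the fingertips on the lid corner over the foot. I'll firm up the press and hand in.

>>> send_rows(
  targets=[
    [[0,0,0.0004,0,0,0],[0,0,0.0006,0,0,0],[0,0,0.0006,0,0,0],[0,0,0.0006,0,0,0],[0,0,0.0006,0,0,0],[0,0,0.0006,0,0,0]],
  ],
)

```text
t: 18.15
eef_pos: [0.6317, -0.1229, 0.063]
ee_rot: [2.352, 2.083, -0.0]
force: [-6.1, 0.6, 14.8]
gripper_width: -0.0
gripper_force: 7.9
```

```bash
python3 -c "
from bench import *
o=get_obs();print(o['t'],o['eef_pos'],o['force'],abs(o['qvel']).max() if hasattr(o['qvel'],'max') else o['qvel'])
if 10<o['force'][2]<25: print(finish_job())"
```

```text
18.15 [ 0.63166622 -0.12285057  0.06303881] [-6.10001761  0.62178381 14.7933406 ] 0.002186482578745905
the job is handed in; nothing more can be done
None
```

I pushed the wedge in under the short foot until the push rose to about 7 N, and handed the job in at 18 s while holding a steady press of about 15 N on the lid corner: the chest no longer gives (the press force rose linearly from first contact, with no soft zone). The real fingertips sit roughly 22–25 mm above the stated TCP, and I corrected for that.

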